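Close the label printer's cover and feed a label

ROBOT

A 6-joint arm with a two-finger parallel gripper is mounted at the origin on the work surface. World frame = base frame: x ahead of the robot, y to its left, z up, the work surface at z = 0. Lengths are in m, angles in rad, forces in N, time in s.
With the tool pointing down it reaches from about 0.4 to 0.825 m from the base axis. Payload 7 kg.
Tool frame: the origin (TCP) lies on the centre line of the jaws, within the pads' length; the fingertips stand tip_reach ahead of it and the grasp point (between the pads) is the TCP (tip_reach is the distance from the TCP to the fingertips, in m); z points along the fingers, y is the line along which they close (so a half turn about z gives the same grasp; the last joint's range is limited). The gripper opens to 88 mm and grips with 3 to 60 N. Pads are 19 mm wide; open, the fingers measure 130 mm over their backs; the gripper's body (78 mm by 193 mm) begins 47 mm behind the grasp point.
Start: joints at [1.434, 0.359, 0.012, 0, -1.224, -0.288], TCP at [0.278, 0.615, 0.246] pointing down, gripper open.
Joint ranges: [-3.07, 3.07], [-1.43, 2.12], [-1.02, 1.25], [-3.03, 1.67], [-3.05, -0], [-3.03, 3.03]. Speed limits (rad/s): [2.39, 2.39, 3.01, 3.14, 3.14, 3.14].

INTERFACE

Orientations are given as [roll, pitch, yaw] about the fixed x, y, z axes, in that order (R = Rz(yaw) Ry(pitch) Rx(roll)).
In Python, from station import get_state, grab_frame, calibration, job_done, find_in, mark_of, tip_reach gives the robot as it stands.
- The arm moves only by the shell command python3 -m handwheel 'ROWS' [OPENING] [FORCE]. ROWS is JSON, a list of rows, each an object with "delta_pos": the shift along the world's x, y, z in units of 30 mm (1.0 is 30 mm), a list of three; "dr": the turn, a rotation vector about the world's x, y, z in degrees, a list of three. In form: [{"delta_pos": [tx, ty, tz], "dr": [rx, ry, rz]}, ...]. A call has 1 to 10 rows; each row shifts and turns the commanded pose from where the row before left it; what a row does not reach is not made up. A row lasts 1/10 s, in which the tool goes at most 50 mm and 8.59 degrees, less where a joint would pass 70% of its speed; a pose out of reach is approached as far as the arm can. A call is refused whole if a number of a shift passes 1 or a number of a turn 8.59, either way. A call with a gripper value outside its range is refused whole. OPENING is the closure, from -1 (fully open) to 1 (shut), set as the call begins (- or left out, the last holds). The fingers move at their own pace and stop on an object; FORCE is the grip in N (left out, the last holds). Time passes only in rows, so rows that do not move let the fingers close. It gives the time, the measured TCP pose, the force, the opening and the grip force at its end, in the units of the state.
- get_state(): the state, without advancing time (a new reading comes with each control period).
- grab_frame(name): name is "side" or "top" or "wrist"; returns the picture (400x640x3 uint8, red, green, blue); there is no depth.
- calibration(name): a dict with "fx", "fy", "cx", "cy" (pixels), "extrinsics" (4x4, takes a point from world to camera coordinates). Camera axes: x right, y down, z forward; pixel columns grow to the right and rows downward; lengths in m; the calibration is good to about 2 mm. A picture is of the moment at which its call begins: read the wrist's pose just before it. calibration takes no time and is no camera call; for the wrist camera it gives the pose at the moment of the call.
- job_done(): hands the job in; it is judged then, once.
Trained networks look in the newest picture that a camera, given by its name, has taken for a name from the list of things; names that differ only in an ending like _2 or _b are one class to them, and where a whole thing is asked for, a point or a joint stands for the part that bears it (a point fixed in the world has none). Each returns a list of dicts, best first, with "conf" (0 to 1); they miss things now and then, are a little off and sometimes report something else, mostly with a low value. They report only what shows in the picture. A call takes as long as a camera call. They do not tell look-alikes from the thing itself.
- find_in(camera, query): "location" ([column, row] in pixels, amid what is visible of it).
- mark_of(camera, query): "location" ([column, row] in pixels: a listed point, or the origin of a listed thing).
The state is a dict: "t": time; "q": joint angles; "qd": joint speeds; "joint_efforts": joint torques, N m; "eef_pos": TCP position; "ee_rot": TCP orientation; "force": force on the tool from outside, world axes, zero at the start; "moment": the same for the moment, N m; "width": finger opening in m; "gripper_force": force on a finger pad.
Only numpy, scipy, OpenCV 4.12 (cv2) and the standard library are available. Lean on these libraries where they do the work, as an engineer would, in place of code of your own. Each camera call takes 0.05 s, during which the arm holds its last target. There are 200 camera calls.

TASK

A fresh roll has been put in the label printer and its cover is still standing open: push the cover over with the fingers, bring it down without slamming or forcing it, and press down on it until the catches click and it is fully shut. Then press the feed button on the printer's front deck and let it go. It is all done by pushing: lift nothing, keep the printer where it stands, and leave the other things on the desk alone.

Things in the scene. Friction and masses are not known exactly. Their poses are not given: they have to be found in the camera images.
- printer: Black desktop label printer, 1.8 kg, loose on rubber feet. Origin on the desk under it; it spans x -112 to +90 mm, y -70 to +70 mm; -x is its front (towards the robot, give or take its yaw), +z up. Front deck: x -112 to -76 mm, top 78 mm high. Behind it an open tub, rim 91 mm high, with the label roll inside.
- cover (a joint): Hinge angle of the printer's black clamshell cover, rad: 0 fully shut, grows as it opens, 1.6 = open stop (just past upright, leaning away from the front). Starts at 1.42 to 1.58. The hinge is stiff and damped: let go, the cover stays put above about 1.1; lower it sinks slowly and rests on two sprung catches at about 0.09, its front edge some 13 mm proud.
- cover_hinge (a point): Middle of the cover's hinge line, which runs along the printer's y; in the printer's frame x = +75 mm, y = 0, z = 94 mm. The cover is 140 mm wide and reaches 150 mm from the hinge (157 mm with a small finger lip). Its outside is domed: 42 mm off the hinge's plane from 30 to 105 mm along, sloping to 20 mm at the front edge. Shut, the top of the dome is 136 mm above the desk.
- cover_lip (a point): Point on the outside of the cover, middle of its front (free) edge: 150 mm along from the hinge, 18 mm to the outside. Shut: x = -75, y = 0, z = 112 mm in the printer's frame. While the cover stands open this is its top edge, some 240 mm above the desk. About 9 N straight down here snaps the cover past its catches to 0, where they hold it.
- feed (a joint): Travel of the feed button, m: 0 is out, 0.0035 fully pressed; it counts as pressed from 0.0025. A spring pushes it back: 1.4 N to start, 4 N fully down.
- feed_top (a point): Centre of the top of the feed button: a grey rectangular key, 20 mm (x) by 30 mm (y), on the front deck on the printer's -y side (its right as seen from the robot), at x = -94 mm, y = -40 mm, z = 83 mm in the printer's frame; pressed straight down. There are 9 mm between the key and the shut cover behind it.
- spare_roll: Bystander: spare roll of white labels standing on its flat end, 90 mm across, 57 mm high; origin under its centre.
- pen_box: Bystander: square cardboard pen box 75 x 75 x 95 mm with three pens, 145 mm high over all; origin under its centre.
- sanitiser: Bystander: clear pump bottle of hand sanitiser, 62 mm across, 180 mm high; origin under its centre.
- stapler: Bystander: black stapler lying along its x, 142 x 34 x 58 mm; origin under its centre.
- stamp: Bystander: self-inking stamp, 46 x 66 mm, 88 mm high; origin under its centre.
- tube_rack: Bystander: pale rack of capped specimen tubes, 105 x 250 mm, 108 mm high; origin under its centre.
- tape: Bystander: desktop tape dispenser, 160 x 60 mm, 84 mm high; origin under its centre.
Mind the look-alikes: they are no part of the job. Leave any orange look-alike of the printer alone.

How it is judged:
By the outcome, as a careful person would: the job done as asked, in the order asked, and still so for the second after the job is handed in, with the robot touching nothing.
It also fails if it takes over 45 s, if anything falls off the work surface, if the arm or the gripper's body presses on something with over 40 N, if the wrist force passes 120 N, or if a joint passes its speed limit or range.

## Working session

There is one attempt and no reset: what is moved stays moved. The work goes in short steps, Python scripts to look and compute and a shell command to move; the robot and the scene stay as the last step left them, time stands still between calls to the robot, and variables do not carry over. Pictures are saved under pics/ and viewed, at most 10 in all, crops included, and the job is handed in when it is done.

```bash
mkdir -p pics
cat > h.py <<'E'
import numpy as np,cv2
from station import *
def snap(n,f):
    im=grab_frame(n); cv2.imwrite('pics/'+f,im[:,:,::-1]); return im
def ray(n,px):
    c=calibration(n);E=np.array(c['extrinsics']);R,t=E[:3,:3],E[:3,3]
    d=R.T@np.array([(px[0]-c['cx'])/c['fx'],(px[1]-c['cy'])/c['fy'],1.]);return -R.T@t,d/np.linalg.norm(d)
def onz(n,px,z):
    o,d=ray(n,px);return o+d*(z-o[2])/d[2]
def proj(n,p):
    c=calibration(n);E=np.array(c['extrinsics']);q=E[:3,:3]@np.array(p)+E[:3,3]
    return [round(float(c['fx']*q[0]/q[2]+c['cx'])),round(float(c['fy']*q[1]/q[2]+c['cy']))]
E
python3 - <<'E'
from h import *
print(get_state(),tip_reach if not callable(tip_reach) else tip_reach())
for n in('top','side'):
    snap(n,n+'0.png')
    for q in('printer','cover_hinge','cover_lip','feed_top'):
        for r in mark_of(n,q)[:3]:
            z={'printer':0,'cover_hinge':.094,'cover_lip':.24,'feed_top':.083}[q]
            print(n,q,np.round(r['location']),round(r['conf'],2),onz(n,r['location'],z).round(3))
a=cv2.imread('pics/top0.png');b=cv2.imread('pics/side0.png')
cv2.imwrite('pics/both.png',cv2.resize(np.vstack([a,b]),(480,600)))
E
```

```text
{'t': 0.0, 'q': array([ 1.43410810e+00,  3.59401245e-01,  1.10480290e-02, -3.88183474e-04,
       -1.22410017e+00, -2.88101540e-01]), 'qd': array([0.00023462, 0.00180482, 0.00076538, 0.00092603, 0.00238252,
       0.00177955]), 'joint_efforts': array([-5.10669415e-04, -5.82716596e+01,  2.93052578e+01,  6.99744388e+00,
        6.94673668e-03, -1.64726471e-04]), 'eef_pos': array([0.27800584, 0.61457547, 0.24460181]), 'ee_rot': array([ 3.13990020e+00, -1.21001468e-04, -4.24921872e-01]), 'force': array([ 0.4184609 ,  0.21314836, -0.60371268]), 'moment': array([ 0.01485597, -0.05940687, -0.06022003]), 'gripper_force': 0.0, 'width': 0.08736376878220398} 0.019
top printer [372. 182.] 0.95 [ 0.544 -0.104  0.   ]
top printer [259. 277.] 0.78 [0.273 0.22  0.   ]
top cover_hinge [386. 143.] 0.83 [ 0.635 -0.134  0.094]
top cover_hinge [252. 246.] 0.62 [0.355 0.226 0.094]
top cover_lip [261. 302.] 0.83 [0.223 0.181 0.24 ]
top cover_lip [393. 132.] 0.73 [ 0.621 -0.128  0.24 ]
top cover_lip [397. 126.] 0.49 [ 0.636 -0.139  0.24 ]
top feed_top [377. 210.] 0.6 [ 0.45  -0.107  0.083]
top feed_top [274. 312.] 0.4 [0.185 0.168 0.083]
side printer [283. 252.] 0.89 [ 0.547 -0.114  0.   ]
side printer [308. 160.] 0.8 [ 0.269  0.234 -0.   ]
side printer [293. 211.] 0.45 [0.436 0.02  0.   ]
side cover_hinge [292. 250.] 0.65 [ 0.622 -0.131  0.094]
side cover_hinge [322. 149.] 0.58 [0.346 0.236 0.094]
side cover_lip [289. 208.] 0.79 [ 0.609 -0.121  0.24 ]
side cover_lip [262. 212.] 0.68 [ 0.573 -0.181  0.24 ]
side cover_lip [290. 132.] 0.62 [0.358 0.088 0.24 ]
side feed_top [262. 217.] 0.36 [ 0.456 -0.114  0.083]
```

View pics/top0.png

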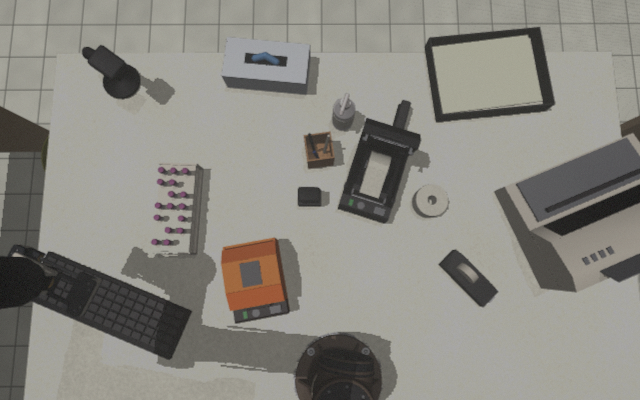

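View pics/side0.png

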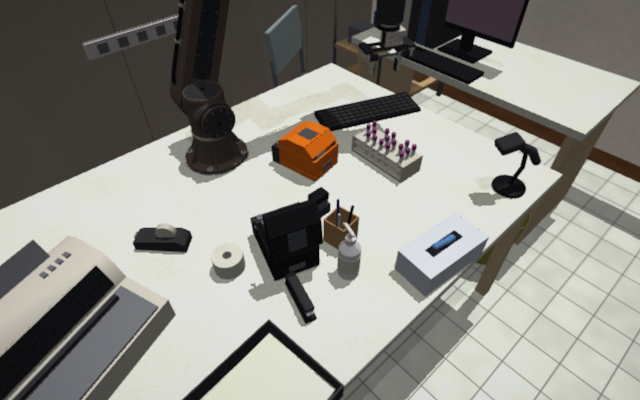

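The black printer is at about (380,170) in the top view, with its cover upright at (390,135) and its grey key near (378,211). The orange look-alike is at (255,280). The stapler is just behind the printer, and the sanitiser and pen box are on its left. Next I'll fit the pose.

```bash
cat >> h.py <<'E'
from scipy.optimize import least_squares
L={'printer':(0,0,0),'cover_hinge':(.075,0,.094),'feed_top':(-.094,-.04,.083)}
def w(P,l):
    x,y,a=P[:3];c,s=np.cos(a),np.sin(a);return np.array([x+c*l[0]-s*l[1],y+s*l[0]+c*l[1],l[2]])
def cov(th,r,h,y=0): return (.075-r*np.cos(th)+h*np.sin(th),y,.094+r*np.sin(th)+h*np.cos(th))
E
python3 - <<'E'
from h import *
O=[('top','printer',(372,182)),('top','cover_hinge',(386,143)),('top','feed_top',(377,210)),('side','printer',(283,252)),('side','cover_hinge',(292,250))]
f=lambda P:np.concatenate([np.array(proj(n,w(P,L[k])))-p for n,k,p in O]+[np.array(proj('top',w(P,cov(P[3],.15,.018))))-(393,132),np.array(proj('side',w(P,cov(P[3],.15,.018))))-(289,208)])
s=least_squares(f,[.545,-.107,-.3,1.5],loss='soft_l1',diff_step=.02);P=s.x;print(P.round(3),f(P).round(1))
a=cv2.imread('pics/top0.png');b=cv2.imread('pics/side0.png')
S=3;x0,y0=290,90;a=cv2.resize(a[y0:y0+150,x0:x0+170],None,fx=S,fy=S,interpolation=2)
b=cv2.resize(b[180:330,220:370],None,fx=S,fy=S,interpolation=2)
def dr(im,n,pts,o,c):
    q=np.array([[(u-o[0])*S,(v-o[1])*S] for u,v in[proj(n,w(P,p)) for p in pts]],np.int32);cv2.polylines(im,[q],True,c,1)
for im,n,o in((a,'top',(x0,y0)),(b,'side',(220,180))):
    dr(im,n,[(-.112,-.07,.078),(-.112,.07,.078),(-.076,.07,.078),(-.076,-.07,.078)],o,(0,255,0))
    dr(im,n,[(-.112,-.07,0),(-.112,.07,0),(.09,.07,0),(.09,-.07,0)],o,(255,255,0))
    dr(im,n,[(-.104,-.055,.083),(-.104,-.025,.083),(-.084,-.025,.083),(-.084,-.055,.083)],o,(0,0,255))
    dr(im,n,[cov(P[3],r,h,y) for r,h,y in((0,0,-.07),(.15,.018,-.07),(.15,.018,.07),(0,0,.07))],o,(0,255,255))
cv2.imwrite('pics/fit.png',cv2.resize(np.hstack([a,b]),(800,375)))
for q in('sanitiser','pen_box','spare_roll','stapler'):
    for r in mark_of('top',q)[:1]: print(q,r['conf'],onz('top',r['location'],0).round(3))
E
```

```text
Traceback (most recent call last):
numpy._core._exceptions._UFuncOutputCastingError: Cannot cast ufunc 'multiply' output from dtype('float64') to dtype('int64') with casting rule 'same_kind'
```

```bash
sed -i 's/return \[round(float(\(.*\))),round(float(\(.*\)))\]/return [float(\1),float(\2)]/' h.py
python3 - <<'E'
from h import *
O=[('top','printer',(372,182)),('top','cover_hinge',(386,143)),('top','feed_top',(377,210)),('side','printer',(283,252)),('side','cover_hinge',(292,250))]
f=lambda P:np.concatenate([np.array(proj(n,w(P,L[k])))-p for n,k,p in O]+[np.array(proj('top',w(P,cov(P[3],.15,.018))))-(393,132),np.array(proj('side',w(P,cov(P[3],.15,.018))))-(289,208)])
s=least_squares(f,[.545,-.107,-.3,1.5],loss='soft_l1');P=s.x;print(P.round(3),f(P).round(1))
a=cv2.imread('pics/top0.png');b=cv2.imread('pics/side0.png')
S=3;x0,y0=290,90;a=cv2.resize(a[y0:y0+150,x0:x0+170],None,fx=S,fy=S,interpolation=2)
b=cv2.resize(b[180:330,220:370],None,fx=S,fy=S,interpolation=2)
def dr(im,n,pts,o,c):
    q=np.array([[(u-o[0])*S,(v-o[1])*S] for u,v in[proj(n,w(P,p)) for p in pts]],np.int32);cv2.polylines(im,[q],True,c,1)
for im,n,o in((a,'top',(x0,y0)),(b,'side',(220,180))):
    dr(im,n,[(-.112,-.07,.078),(-.112,.07,.078),(-.076,.07,.078),(-.076,-.07,.078)],o,(0,255,0))
    dr(im,n,[(-.112,-.07,0),(-.112,.07,0),(.09,.07,0),(.09,-.07,0)],o,(255,255,0))
    dr(im,n,[(-.104,-.055,.083),(-.104,-.025,.083),(-.084,-.025,.083),(-.084,-.055,.083)],o,(0,0,255))
    dr(im,n,[cov(P[3],r,h,y) for r,h,y in((0,0,-.07),(.15,.018,-.07),(.15,.018,.07),(0,0,.07))],o,(0,255,255))
cv2.imwrite('pics/fit.png',cv2.resize(np.hstack([a,b]),(800,375)))
for q in('sanitiser','pen_box','spare_roll','stapler'):
    for r in mark_of('top',q)[:1]: print(q,r['conf'],onz('top',r['location'],0).round(3))
E
```

```text
[ 0.553 -0.105 -0.369  1.404] [-0.1 -3.2 -0.7  3.9  0.6  0.   3.1 -0.6  0.6  0.   0.7  0.9 -0.4  1.9]
sanitiser 0.72 [ 0.728 -0.029  0.   ]
pen_box 0.62 [0.627 0.046 0.   ]
spare_roll 0.71 [ 0.481 -0.259  0.   ]
stapler 0.58 [ 0.71  -0.186  0.   ]
```

View pics/fit.png

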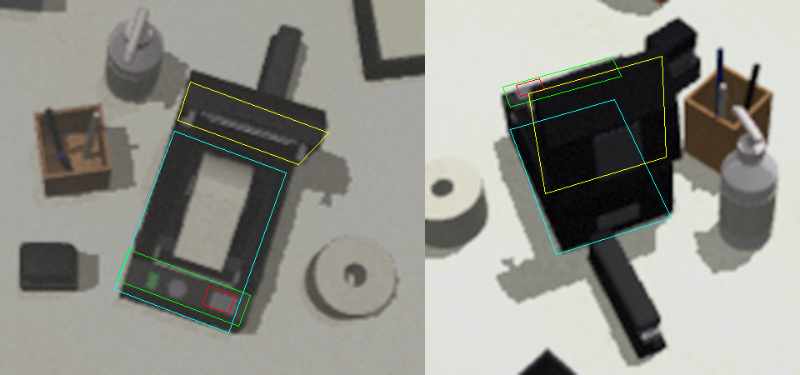

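The key outline lands within about 1 px of the real one. The cover in the side view is unclear, so I'll brighten that crop and check it.

Run:
```python
from h import *
b=cv2.imread('pics/side0.png')[190:300,235:345]
b=cv2.resize(b,(600,600),interpolation=2);b=(255*(b/255.)**.45).astype('uint8')
P=[.5515,-.106,-.369]
for th,c in((1.4,(0,0,255)),(1.55,(0,255,0))):
  for h in(0.,.018):
    q=np.array([(np.array(proj('side',w(P,cov(th,r,h,y))))-(235,190))*600/110 for r,y in((0,-.07),(.15,-.07),(.15,.07),(0,.07))],np.int32)
    cv2.polylines(b,[q],True,c,1)
q=np.array([(np.array(proj('side',w(P,(x,y,.091))))-(235,190))*600/110 for x,y in((.09,-.07),(.09,.07),(-.076,.07),(-.076,-.07))],np.int32)
cv2.polylines(b,[q],True,(255,255,0),1)
cv2.imwrite('pics/b.png',b)
```

```text
(no output)
```

View pics/b.png

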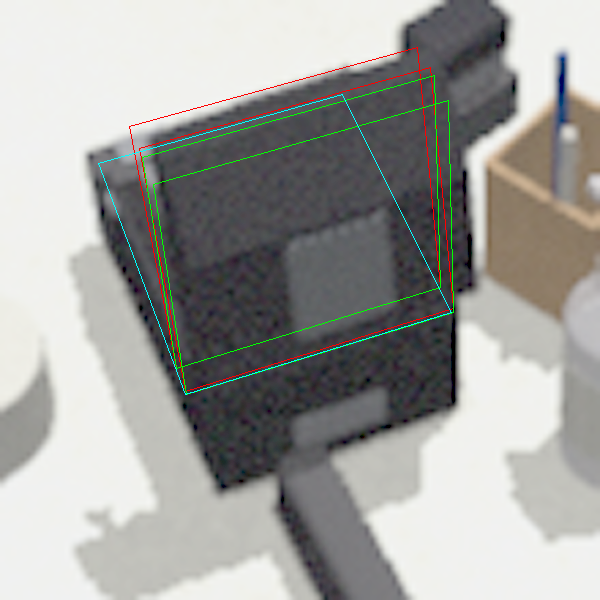

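The cover sits at about 1.45 and the printer pose is about (0.5515, -0.106, yaw -0.37). I'll move up and over to a point behind the cover, with the fingers shut.

```bash
python3 -m handwheel '[{"delta_pos":[0.2,-0.4,1],"dr":[0,0,1]},{"delta_pos":[0.5,-0.9,1],"dr":[0,0,1]},{"delta_pos":[0.52,-1,0.2],"dr":[0,0,1.2]},{"delta_pos":[0.52,-1,0],"dr":[0,0,0]},{"delta_pos":[0.52,-1,0],"dr":[0,0,0]},{"delta_pos":[0.52,-1,0],"dr":[0,0,0]},{"delta_pos":[0.52,-1,0],"dr":[0,0,0]},{"delta_pos":[0.52,-1,0],"dr":[0,0,0]},{"delta_pos":[0.52,-1,0],"dr":[0,0,0]},{"delta_pos":[0.52,-1,0],"dr":[0,0,0]}]' 1 15
python3 -m handwheel '[{"delta_pos":[0.53,-1,0],"dr":[0,0,0]},{"delta_pos":[0.53,-1,0],"dr":[0,0,0]},{"delta_pos":[0.53,-1,0],"dr":[0,0,0]},{"delta_pos":[0.53,-1,0],"dr":[0,0,0]},{"delta_pos":[0.53,-1,0],"dr":[0,0,0]},{"delta_pos":[0.53,-1,0],"dr":[0,0,0]},{"delta_pos":[0.53,-1,0],"dr":[0,0,0]},{"delta_pos":[0.53,-1,0],"dr":[0,0,0]},{"delta_pos":[0.53,-1,0],"dr":[0,0,0]},{"delta_pos":[0.53,-1,0],"dr":[0,0,0]}]'
cat >> h.py <<'E'
P0=[.5515,-.106,-.369]
def togo(l,P=P0):
    s=get_state();d=w(P,l)-s['eef_pos'];print('t',round(s['t'],2),'units',(d/.03).round(2),'yaw err deg',np.degrees(P[2]-s['ee_rot'][2]).round(2),'F',s['force'].round(1))
E
python3 -c "
from h import *
togo((.14,0,.31))"
```

```text
t: 1.7
eef_pos: [0.4244, 0.3347, 0.3119]
ee_rot: [-3.141, -0.0, -0.369]
force: [1.0, 0.6, 0.0]
width: 0.0132
gripper_force: 0.0
t: 2.7
eef_pos: [0.5835, 0.0347, 0.3118]
ee_rot: [-3.141, -0.0, -0.369]
force: [-0.5, 1.2, 0.7]
width: 0.0002
gripper_force: 0.0
t 2.7 units [ 3.29 -6.37 -0.06] yaw err deg -0.01 F [-0.5  1.2  0.7]
```

```bash
python3 -m handwheel '[{"delta_pos":[0.5,-0.95,0],"dr":[0,0,0]},{"delta_pos":[0.5,-0.95,0],"dr":[0,0,0]},{"delta_pos":[0.5,-0.95,0],"dr":[0,0,0]},{"delta_pos":[0.5,-0.95,0],"dr":[0,0,0]},{"delta_pos":[0.5,-0.95,0],"dr":[0,0,0]},{"delta_pos":[0.5,-0.95,0],"dr":[0,0,0]},{"delta_pos":[0.3,-0.6,0],"dr":[0,0,0]},{"delta_pos":[0,0,-0.8],"dr":[0,0,0]},{"delta_pos":[0,0,-0.8],"dr":[0,0,0]},{"delta_pos":[0,0,-0.65],"dr":[0,0,0]}]'
python3 - <<'E'
from h import *
snap('side','s1.png');snap('wrist','w1.png')
b=cv2.imread('pics/s1.png')[120:300,200:380];b=cv2.resize(b,(500,500),interpolation=2);b=(255*(b/255.)**.5).astype('uint8')
cv2.imwrite('pics/s1c.png',b);togo((.14,0,.244))
# path table: corner contact r=.138,h=.026
for th in np.arange(1.45,.0,-.1):
    l=cov(th,.138,.026); lx=l[0]+(.0095 if th>.45 else -.0095 if th<.3 else 0); p=w(P0,(lx,0,l[2]+.019)); print(round(th,2),p.round(4))
E
```

```text
t: 3.7
eef_pos: [0.6816, -0.1534, 0.2425]
ee_rot: [3.141, 0.001, -0.37]
force: [-0.2, 0.6, 0.7]
width: 0.0008
gripper_force: 0.0
t 3.8 units [ 0.05 -0.12  0.11] yaw err deg 0.03 F [0.3 1.1 0.1]
1.45 [ 0.6389 -0.1398  0.2531]
1.35 [ 0.6258 -0.1347  0.2533]
1.25 [ 0.6127 -0.1297  0.2522]
1.15 [ 0.5999 -0.1247  0.2496]
1.05 [ 0.5873 -0.1198  0.2456]
0.95 [ 0.5752 -0.1152  0.2404]
0.85 [ 0.5636 -0.1107  0.2338]
0.75 [ 0.5527 -0.1065  0.2261]
0.65 [ 0.5425 -0.1025  0.2172]
0.55 [ 0.5333 -0.0989  0.2073]
0.45 [ 0.5161 -0.0923  0.1964]
0.35 [ 0.5089 -0.0895  0.1847]
0.25 [ 0.4939 -0.0837  0.1723]
0.15 [ 0.4889 -0.0818  0.1593]
0.05 [ 0.4853 -0.0804  0.1459]
```

View pics/s1c.png

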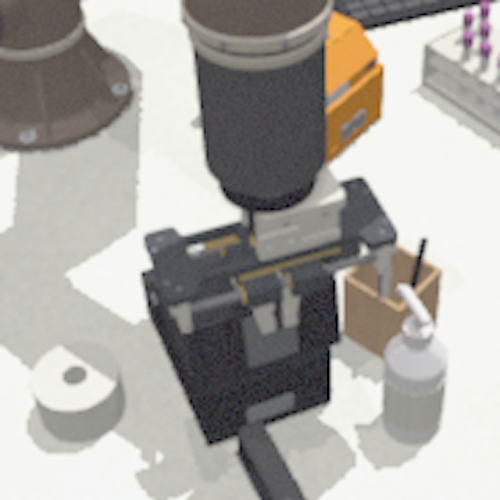

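The fingers are centred behind the cover at about (275,310) in the crop and clear of the sanitiser and pen box. I'll push slowly.

```bash
python3 -m handwheel '[{"delta_pos":[-0.3,0.11,0.1],"dr":[0,0,0]},{"delta_pos":[-0.3,0.11,0.1],"dr":[0,0,0]},{"delta_pos":[-0.3,0.11,0.1],"dr":[0,0,0]},{"delta_pos":[-0.25,0.09,0],"dr":[0,0,0]},{"delta_pos":[-0.25,0.09,0],"dr":[0,0,0]},{"delta_pos":[-0.22,0.08,0],"dr":[0,0,0]},{"delta_pos":[-0.22,0.08,0],"dr":[0,0,0]},{"delta_pos":[-0.22,0.08,0],"dr":[0,0,0]}]'
python3 -c "
from h import *
snap('side','s2.png');togo(cov(1.35,.138,.026))"
```

```text
t: 4.6
eef_pos: [0.6199, -0.1305, 0.2533]
ee_rot: [3.141, -0.001, -0.369]
force: [0.9, -2.0, 1.0]
width: 0.0006
gripper_force: 0.5
t 4.65 units [-0.07 -0.04 -0.63] yaw err deg 0.0 F [-1.5 -0.5 -1.2]
```

```bash
python3 -m handwheel '[{"delta_pos":[-0.22,0.08,-0.03],"dr":[0,0,0]},{"delta_pos":[-0.22,0.08,-0.04],"dr":[0,0,0]},{"delta_pos":[-0.22,0.08,-0.05],"dr":[0,0,0]},{"delta_pos":[-0.21,0.08,-0.07],"dr":[0,0,0]},{"delta_pos":[-0.21,0.08,-0.07],"dr":[0,0,0]},{"delta_pos":[-0.2,0.08,-0.09],"dr":[0,0,0]},{"delta_pos":[-0.2,0.08,-0.09],"dr":[0,0,0]},{"delta_pos":[-0.2,0.07,-0.11],"dr":[0,0,0]},{"delta_pos":[-0.2,0.07,-0.11],"dr":[0,0,0]}]'
python3 - <<'E'
from h import *
snap('side','s3.png');togo(cov(.85,.138,.026))
a=[cv2.imread(f'pics/s{i}.png')[120:300,200:380] for i in(2,3)]
b=cv2.resize(np.hstack(a),(800,400),interpolation=2);cv2.imwrite('pics/s23.png',(255*(b/255.)**.5).astype('uint8'))
E
```

```text
t: 5.55
eef_pos: [0.5632, -0.1093, 0.2328]
ee_rot: [3.142, 0.0, -0.369]
force: [-0.7, -0.6, -0.1]
width: 0.0
gripper_force: 0.2
t 5.6 units [-0.25  0.06 -0.58] yaw err deg 0.01 F [-1.3 -0.  -1.3]
```

View pics/s23.png

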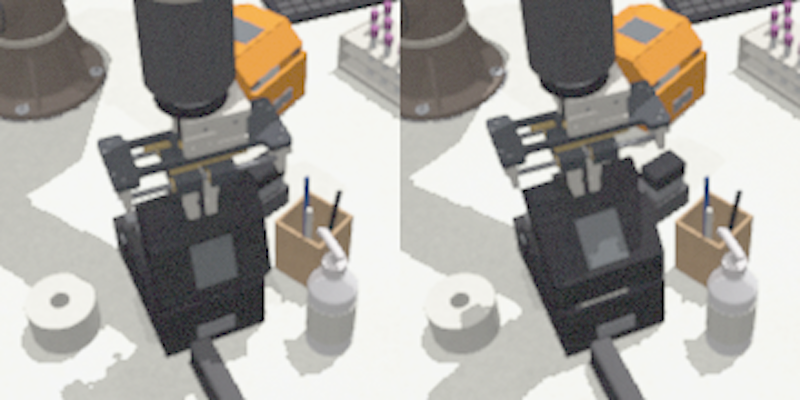

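The left (earlier) and right (now) views show the cover swinging forward with the fingertips on its front slope. The printer hasn't moved. I'll continue.

```bash
python3 -m handwheel '[{"delta_pos":[-0.2,0.07,-0.12],"dr":[0,0,0]},{"delta_pos":[-0.2,0.07,-0.13],"dr":[0,0,0]},{"delta_pos":[-0.2,0.07,-0.14],"dr":[0,0,0]},{"delta_pos":[-0.2,0.07,-0.15],"dr":[0,0,0]},{"delta_pos":[-0.19,0.07,-0.16],"dr":[0,0,0]},{"delta_pos":[-0.19,0.07,-0.17],"dr":[0,0,0]},{"delta_pos":[-0.19,0.07,-0.17],"dr":[0,0,0]},{"delta_pos":[-0.19,0.07,-0.17],"dr":[0,0,0]}]'
python3 -m handwheel '[{"delta_pos":[-0.16,0.06,-0.19],"dr":[0,0,0]},{"delta_pos":[-0.16,0.06,-0.19],"dr":[0,0,0]},{"delta_pos":[-0.16,0.06,-0.2],"dr":[0,0,0]},{"delta_pos":[-0.16,0.06,-0.2],"dr":[0,0,0]},{"delta_pos":[-0.12,0.05,-0.2],"dr":[0,0,0]},{"delta_pos":[-0.1,0.05,-0.2],"dr":[0,0,0]}]'
python3 - <<'E'
from h import *
snap('side','s4.png');togo(cov(.15,.145,.0225))
a=[cv2.imread(f'pics/s{i}.png')[120:300,200:380] for i in(4,)]
b=cv2.resize(np.hstack(a),(500,500),interpolation=2);cv2.imwrite('pics/s4c.png',(255*(b/255.)**.5).astype('uint8'))
E
```

```text
t: 6.4
eef_pos: [0.5165, -0.0925, 0.1965]
ee_rot: [3.142, 0.0, -0.369]
force: [0.1, 0.4, 0.6]
width: 0.0007
gripper_force: 0.0
t: 7.0
eef_pos: [0.4909, -0.0824, 0.1611]
ee_rot: [3.142, 0.0, -0.369]
force: [0.1, -0.5, -0.4]
width: 0.0006
gripper_force: 0.0
t 7.05 units [ 0.03 -0.01 -0.74] yaw err deg 0.01 F [-0.9  0.4 -1.2]
```

View pics/s4c.png

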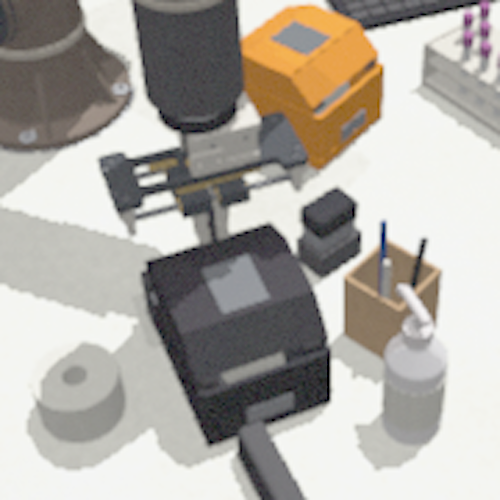

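The cover is nearly down, with the fingertips at the middle of its front edge, about (212,240). I'll press down and watch the force.

```bash
python3 -m handwheel '[{"delta_pos":[-0.02,0.01,-0.1],"dr":[0,0,0]},{"delta_pos":[-0.02,0.01,-0.1],"dr":[0,0,0]},{"delta_pos":[0,0,-0.1],"dr":[0,0,0]},{"delta_pos":[0,0,-0.1],"dr":[0,0,0]}]'
python3 -m handwheel '[{"delta_pos":[0,0,-0.06],"dr":[0,0,0]}]'
python3 -m handwheel '[{"delta_pos":[0,0,-0.06],"dr":[0,0,0]}]'
python3 -m handwheel '[{"delta_pos":[0,0,-0.06],"dr":[0,0,0]}]'
```

```text
t: 7.45
eef_pos: [0.4903, -0.082, 0.1505]
ee_rot: [3.141, -0.001, -0.368]
force: [-8.1, 5.3, 19.4]
width: 0.0003
gripper_force: 11.0
t: 7.55
eef_pos: [0.4899, -0.0819, 0.1488]
ee_rot: [3.141, 0.0, -0.369]
force: [-8.1, 4.6, 16.6]
width: 0.0006
gripper_force: 9.1
t: 7.65
eef_pos: [0.4894, -0.0818, 0.1468]
ee_rot: [3.142, 0.001, -0.369]
force: [-8.0, 4.8, 12.0]
width: 0.0007
gripper_force: 6.8
t: 7.75
eef_pos: [0.4887, -0.0817, 0.1443]
ee_rot: [3.141, 0.002, -0.369]
force: [-6.6, 5.4, 4.2]
width: 0.0004
gripper_force: 4.0
```

The force peaked at 19 N and is now falling, so the catches are being passed. I'll keep pressing to the stop.

```bash
python3 -m handwheel '[{"delta_pos":[0,0,-0.06],"dr":[0,0,0]}]'
python3 -m handwheel '[{"delta_pos":[0,0,-0.05],"dr":[0,0,0]}]'
python3 -m handwheel '[{"delta_pos":[0,0,0],"dr":[0,0,0]}]'
```

```text
t: 7.85
eef_pos: [0.4891, -0.0818, 0.1421]
ee_rot: [3.141, 0.001, -0.369]
force: [-1.5, -0.7, 1.1]
width: 0.0008
gripper_force: 1.0
t: 7.95
eef_pos: [0.4896, -0.082, 0.1411]
ee_rot: [3.141, 0.001, -0.369]
force: [-8.1, 4.2, 17.1]
width: 0.0007
gripper_force: 10.0
t: 8.05
eef_pos: [0.4896, -0.082, 0.1414]
ee_rot: [3.141, 0.001, -0.369]
force: [-6.6, 3.6, 9.8]
width: 0.0007
gripper_force: 6.5
```

The cover is against its stop at the height expected for shut. I'll lift off, move over the key and look.

```bash
python3 -m handwheel '[{"delta_pos":[0,0,0.3],"dr":[0,0,0]},{"delta_pos":[0,0,0.6],"dr":[0,0,0]},{"delta_pos":[-0.3,-0.2,0.8],"dr":[0,0,0]},{"delta_pos":[-0.5,-0.35,0],"dr":[0,0,0]},{"delta_pos":[-0.45,-0.35,0],"dr":[0,0,0]},{"delta_pos":[0,0,0],"dr":[0,0,0]}]'
python3 - <<'E'
from h import *
togo((-.096,-.04,.1))
ims=[]
for n in('top','wrist','side'):
    im=snap(n,n+'5.png')
    for q,z in(('feed_top',.083),('cover_lip',.112),('cover_hinge',.094),('printer',0)):
        for r in mark_of(n,q)[:2]: print(n,q,np.round(r['location']),round(r['conf'],2),onz(n,r['location'],z).round(3),w(P0,(L|{'cover_lip':(-.075,0,.112)})[q]).round(3))
    if n=='wrist': ims.append(cv2.resize(im[:,:,::-1],(640,400)))
    else:
        u,v=map(int,proj(n,w(P0,(-.03,0,.09)))); ims.append(cv2.resize(im[v-45:v+45,u-36:u+36,::-1],(320,400),interpolation=2))
a=np.hstack([ims[1],ims[0],ims[2]]);a=cv2.resize(a,(800,250)) if 0 else np.vstack([np.hstack([ims[0],ims[2]]),ims[1]]);a=cv2.resize(a,(480,600))
cv2.imwrite('pics/c5.png',(255*(a/255.)**.6).astype('uint8'))
E
```

```text
t: 8.65
eef_pos: [0.4504, -0.11, 0.1915]
ee_rot: [3.142, 0.001, -0.37]
force: [0.1, 0.5, -1.1]
width: 0.0003
gripper_force: 0.0
t 8.65 units [-0.09  0.04 -3.05] yaw err deg 0.07 F [ 0.1  0.5 -1.1]
top feed_top [274. 312.] 0.48 [0.186 0.168 0.083] [ 0.449 -0.109  0.083]
top cover_lip [259. 303.] 0.68 [0.21  0.202 0.112] [ 0.482 -0.079  0.112]
top cover_hinge [252. 249.] 0.82 [0.348 0.228 0.094] [ 0.621 -0.133  0.094]
top cover_hinge [384. 144.] 0.66 [ 0.631 -0.129  0.094] [ 0.621 -0.133  0.094]
top printer [257. 274.] 0.7 [0.281 0.224 0.   ] [ 0.552 -0.106  0.   ]
wrist feed_top [328. 219.] 0.63 [ 0.447 -0.112  0.083] [ 0.449 -0.109  0.083]
wrist cover_lip [271. 206.] 0.89 [ 0.479 -0.08   0.112] [ 0.482 -0.079  0.112]
wrist cover_lip [108.  86.] 0.49 [ 0.592 -0.012  0.112] [ 0.482 -0.079  0.112]
wrist printer [279. 106.] 0.79 [ 0.552 -0.102  0.   ] [ 0.552 -0.106  0.   ]
side cover_lip [276. 208.] 0.88 [ 0.481 -0.075  0.112] [ 0.482 -0.079  0.112]
side cover_lip [288. 134.] 0.67 [0.219 0.188 0.112] [ 0.482 -0.079  0.112]
side cover_hinge [291. 250.] 0.84 [ 0.619 -0.135  0.094] [ 0.621 -0.133  0.094]
side cover_hinge [320. 146.] 0.69 [0.33  0.239 0.094] [ 0.621 -0.133  0.094]
side printer [288. 251.] 0.87 [ 0.555 -0.099 -0.   ] [ 0.552 -0.106  0.   ]
side printer [306. 159.] 0.68 [0.261 0.233 0.   ] [ 0.552 -0.106  0.   ]
```

View pics/c5.png

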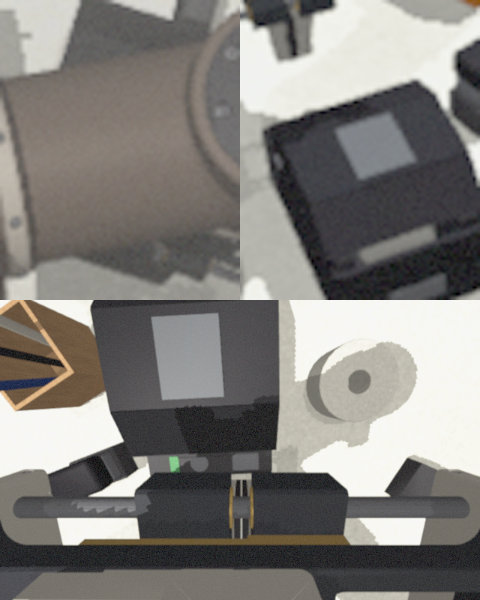

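The cover is shut flush and nothing else has moved. In the wrist view the key is at (245,462), right under the fingertips, and it agrees with the fit to about 3 mm. I'll press it.

```bash
python3 -m handwheel '[{"delta_pos":[-0.1,-0.03,-0.5],"dr":[0,0,0]},{"delta_pos":[0,0,-0.8],"dr":[0,0,0]},{"delta_pos":[0,0,-0.8],"dr":[0,0,0]},{"delta_pos":[0,0,-0.5],"dr":[0,0,0]},{"delta_pos":[0,0,-0.2],"dr":[0,0,0]},{"delta_pos":[0,0,0],"dr":[0,0,0]}]'
python3 -m handwheel '[{"delta_pos":[0,0,-0.1],"dr":[0,0,0]},{"delta_pos":[0,0,-0.06],"dr":[0,0,0]}]'
python3 -m handwheel '[{"delta_pos":[0,0,-0.04],"dr":[0,0,0]},{"delta_pos":[0,0,0],"dr":[0,0,0]}]'
```

```text
t: 10.0
eef_pos: [0.4492, -0.1099, 0.1074]
ee_rot: [3.141, 0.001, -0.369]
force: [-0.7, -0.3, 0.5]
width: 0.0006
gripper_force: 0.0
t: 10.2
eef_pos: [0.4495, -0.1098, 0.1035]
ee_rot: [-3.141, -0.0, -0.369]
force: [-2.4, 0.3, 2.5]
width: 0.0003
gripper_force: 1.4
t: 10.4
eef_pos: [0.4495, -0.1098, 0.1021]
ee_rot: [-3.141, -0.0, -0.369]
force: [-3.4, 1.6, 2.8]
width: 0.0007
gripper_force: 2.1
```

There's a small forward push on the tool, so the finger may be brushing the cover's lip. I'll lift slightly, shift forward and to the right, then press again.

```bash
python3 -m handwheel '[{"delta_pos":[0,0,0.2],"dr":[0,0,0]},{"delta_pos":[-0.2,-0.08,0.1],"dr":[0,0,0]},{"delta_pos":[0,0,0],"dr":[0,0,0]}]'
python3 -c "
from h import *
togo((-.100,-.045,.102))"
```

```text
t: 10.7
eef_pos: [0.4435, -0.1124, 0.1116]
ee_rot: [-3.141, -0.001, -0.369]
force: [0.4, 0.1, 0.0]
width: 0.0003
gripper_force: 0.0
t 10.7 units [-0.05  0.02 -0.32] yaw err deg 0.0 F [0.4 0.1 0. ]
```

```bash
python3 -m handwheel '[{"delta_pos":[0,0,-0.2],"dr":[0,0,0]},{"delta_pos":[0,0,-0.08],"dr":[0,0,0]}]'
python3 -m handwheel '[{"delta_pos":[0,0,-0.05],"dr":[0,0,0]},{"delta_pos":[0,0,0],"dr":[0,0,0]}]'
python3 -m handwheel '[{"delta_pos":[0,0,-0.05],"dr":[0,0,0]},{"delta_pos":[0,0,0],"dr":[0,0,0]}]'
```

```text
t: 10.9
eef_pos: [0.4434, -0.1122, 0.102]
ee_rot: [-3.142, 0.0, -0.369]
force: [1.3, 0.4, 1.1]
width: 0.0003
gripper_force: 0.7
t: 11.1
eef_pos: [0.4435, -0.1122, 0.1007]
ee_rot: [3.141, 0.001, -0.369]
force: [-0.8, -1.3, 2.1]
width: 0.0007
gripper_force: 1.2
t: 11.3
eef_pos: [0.4435, -0.1122, 0.0994]
ee_rot: [3.141, 0.0, -0.369]
force: [-0.9, 0.1, 3.5]
width: 0.0
gripper_force: 1.6
```

```bash
python3 -m handwheel '[{"delta_pos":[0,0,-0.04],"dr":[0,0,0]},{"delta_pos":[0,0,0],"dr":[0,0,0]}]'
python3 -m handwheel '[{"delta_pos":[0,0,-0.03],"dr":[0,0,0]},{"delta_pos":[0,0,0],"dr":[0,0,0]}]'
```

```text
t: 11.5
eef_pos: [0.4435, -0.1122, 0.0987]
ee_rot: [3.141, -0.0, -0.369]
force: [-3.1, 0.7, 7.7]
width: 0.0003
gripper_force: 4.1
t: 11.7
eef_pos: [0.4435, -0.1123, 0.0984]
ee_rot: [3.141, -0.0, -0.368]
force: [-6.9, 3.1, 17.8]
width: 0.0004
gripper_force: 8.7
```

The key is on its stop: the force jumped to 18 N at 3.6 mm of travel. I'll release it, back off and check.

```bash
python3 -m handwheel '[{"delta_pos":[0,0,0.2],"dr":[0,0,0]},{"delta_pos":[0,0,0.6],"dr":[0,0,0]},{"delta_pos":[0,0,1],"dr":[0,0,0]},{"delta_pos":[-0.3,0.1,1],"dr":[0,0,0]},{"delta_pos":[-0.5,0.2,1],"dr":[0,0,0]},{"delta_pos":[-0.5,0.2,0.5],"dr":[0,0,0]},{"delta_pos":[0,0,0],"dr":[0,0,0]},{"delta_pos":[0,0,0],"dr":[0,0,0]}]'
python3 - <<'E'
from h import *
a=snap('side','s6.png');b=snap('wrist','w6.png')
for q in('cover_lip','cover_hinge','printer'):
    r=mark_of('side',q)[:1]; print(q,[(np.round(i['location']),round(i['conf'],2)) for i in r])
a=cv2.resize(a[170:290,215:345,::-1],(390,360),interpolation=2);b=cv2.resize(b[:,:,::-1],(400,360))
cv2.imwrite('pics/c6.png',(255*(np.hstack([a,b])/255.)**.6).astype('uint8'))
E
```

```text
t: 12.5
eef_pos: [0.4046, -0.097, 0.2265]
ee_rot: [-3.141, -0.001, -0.368]
force: [0.6, 0.1, 0.6]
width: 0.0006
gripper_force: 0.0
cover_lip [(array([275., 208.]), 0.95)]
cover_hinge [(array([322., 150.]), 0.71)]
printer [(array([286., 249.]), 0.64)]
```

View pics/c6.png

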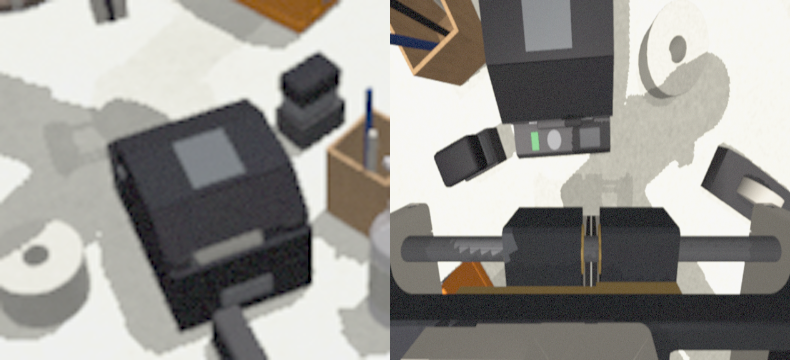

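The cover is shut flush. The key, at (590,137), is clear and out, and the neighbouring things haven't moved. I'm handing in.

```bash
python3 -c "
from station import *
print(job_done())"
```

```text
the job is handed in; nothing more can be done
None
```

The cover is shut past its catches and the feed button was pressed to its stop and let go. The job was handed in at about 12.5 s of robot time, with nothing else seen to move in the pictures; on the first try at the button the finger seemed to brush the cover's front lip with about 3 N, so I backed off and pressed again.

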